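# Measure a ground parallel in the bench micrometer with its ratchet

### The arm

A 6-joint arm with a two-finger parallel gripper is mounted at the origin on a cart in front of the work surface, level with it; the furniture and walls round the work are solid. World frame = base frame: x ahead of the robot, y to its left, z up, the work surface at z = 0. Lengths are in m, angles in rad, forces in N, time in s.
With the tool pointing down it reaches from about 0.325 to 0.85 m from the base axis. Payload 4.4 kg.
Tool frame: the origin (TCP) lies midway between the tips of the shut fingers; the grasp point (between the pads) lies 19 mm behind it; z points along the fingers, y is the line along which they close (so a half turn about z gives the same grasp; the last joint's range is limited). The gripper opens to 94 mm and grips with 3 to 60 N. Pads are 16 mm wide; open, the fingers measure 119 mm over their backs; the gripper's body (75 mm by 177 mm) begins 78 mm behind the grasp point.
Start: joints at [-1.359, 0.207, 1.542, -0, 1.393, -0.15], TCP at [0.204, -0.538, 0.205] pointing down, gripper open.
Joint ranges: [-2.73, 2.73], [-0.86, 2.22], [0.23, 2.46], [-1.11, 4.25], [0.08, 2.63], [-2.82, 2.82]. Speed limits (rad/s): [2.79, 2.79, 3.14, 3.14, 3.14, 3.14].

### API

Orientations are given as a rotation vector (axis times angle).
In Python, from bench import env gives the robot as it stands. The module is installed in compiled form; this text tells all that it offers.
- The arm moves only by the shell command python3 -m handwheel 'ROWS' [FORCE]. ROWS is a JSON object of lists of equal length, an entry for each row: "xyz": the shift along the tool's x, y, z in m, a list of three; "turn": the turn about the tool's z in rad; "hand": the gripper command: -1 is shut, 1 is fully open, values between are in proportion. In form: {"xyz": [[tx, ty, tz], ...], "turn": [turn, ...], "hand": [hand, ...]}. A call has 1 to 12 rows; each row shifts and turns the commanded pose from where the row before left it, along the tool's axes as they then stand; what a row does not reach is not made up. A row lasts 1/12 s, in which the tool goes at most 41.7 mm and 7.16 degrees, less where a joint would pass 70% of its speed; a pose out of reach is approached as far as the arm can. A call is refused whole if a number of a shift passes 0.0417 or a number of a turn 0.125, either way. A call with a gripper value outside its range is refused whole. The fingers move at their own pace and stop on an object; FORCE is the grip in N (left out, the last holds). Time passes only in rows, so rows that do not move let the fingers close. It gives the time, the measured TCP pose, the force, the opening and the grip force at its end, in the units of the state.
- env.read_state(): the state, without advancing time (a new reading comes with each control period).
- env.grab_frame(name): name is "side" or "top" or "wrist"; returns a dict with "pixels" (420x560x3 uint8, red, green, blue), "intrinsics" (3x3 intrinsics, pixels), "dist" ([k1, k2, p1, p2, k3] as OpenCV has them; the pictures are not rectified), "pose" (4x4, takes a point from camera to world coordinates). Camera axes: x right, y down, z forward; pixel columns grow to the right and rows downward; lengths in m; the calibration is good to about 2 mm. A picture is of the moment at which its call begins. There is no depth.
- env.sign_off(): hands the job in; it is judged then, once.
Trained networks look in the newest picture that a camera, given by its name, has taken for a name from the list of things; names that differ only in an ending like _2 or _b are one class to them, and where a whole thing is asked for, a point or a joint stands for the part that bears it (a point fixed in the world has none). Each returns a list of dicts, best first, with "conf" (0 to 1); they miss things now and then, are a little off and sometimes report something else, mostly with a low value. They report only what shows in the picture. A call takes as long as a camera call. They do not tell look-alikes from the thing itself.
- env.regions_of(target, camera): "region" (420x560 bool, what is visible of it).
- env.spot_point(target, camera): "location" ([x, y, z] in m, in world coordinates, good to about 4 mm: a listed point, or the origin of a listed thing).
The state is a dict: "t": time; "joint_positions": joint angles; "qvel": joint speeds; "effort": joint torques, N m; "tcp_pos": TCP position; "ee_rot": TCP orientation; "wrist_force": force on the tool from outside, world axes, zero at the start; "ft_torque": the same for the moment, N m; "gripper_width": finger opening in m; "grasp_force": force on a finger pad.
Only numpy, scipy, OpenCV 4.12 (cv2) and the standard library are available. Lean on these libraries where they do the work, as an engineer would, in place of code of your own. Each camera call takes 0.05 s, during which the arm holds its last target. There are 200 camera calls.

### The job

Measure the height of the ground steel parallel: stand it on edge on the bench micrometer's table, under the spindle, in line with the table and with its end home against the stop. Then close the micrometer on it by the ratchet cap alone, turning clockwise until the ratchet has clicked two or three times and no more, and leave the bar held like that for reading. Push the bar up to its stop gently, never squeeze it harder than the ratchet does, and leave the things lying round about where they are.

Things in the scene. Friction and masses are not known exactly. Their poses are not given: they have to be found in the camera images.
- parallel: ground steel parallel, a plain bright bar 9 mm wide, 16 mm high and 80 mm long, 90 g, standing on its 9 mm edge on the plate. Origin: centre of its underside; y runs along its length, z up. Either end may go to the stop.
- bench_micrometer: grey cast C-frame bench micrometer, fixed to the plate; base 166 x 78 mm. Origin on the plate straight below the spindle's vertical axis; z up; x from the open front, where work goes in, to the column at the back. Base from x = -92 to +74 mm, column from x = +33 mm. The arm's boss, 33 mm across, overhangs the table round the axis, 60 to 84 mm above the plate.
- table: bright steel work table of the micrometer, 108 x 36 mm, its top 32 mm above the plate, from x = -82 to +26 mm in the micrometer's frame. Origin and axes as the micrometer's. The spindle, a steel rod 7 mm across that does not rotate, starts 2.5 to 8 mm above the top of a bar standing here: how far differs from start to start and is not reported.
- stop: dark steel stop block screwed on the table behind the spindle, 26 mm wide, 14 mm high above the table; its flat face looks to the front, at x = +12 mm in the micrometer's frame. Origin and axes as the micrometer's.
- seat (a point): point on the table's top where the centre of the parallel's underside lies when the bar is home, 28 mm in front of the spindle's axis; x towards the stop, y across the table, z up
- cap_grip (a point): middle of the dark ratchet cap (21 mm across, 108.5 to 130.5 mm above the plate), on the spindle's axis: take the cap here. Turned clockwise from above it takes the thimble along against 0.12 N m of thread friction and the spindle comes down 10 mm a turn; cap and thimble keep their height. Turned back it opens again.
- ratchet_mark (a point): lower end of the red line on the ratchet cap, 10.5 mm from the axis. Once the spindle bears on the bar the moment climbs over half a radian or so, then the ratchet slips: the cap turns alone, 12 clicks a turn, the moment rising to about 0.17 and falling to about 0 N m at each click, the bar squeezed by 25 to 45 N. Let go, it stays squeezed.
- thimble_mark (a point): upper end of the red line on the silver graduated thimble (28 mm across, 84 to 107.5 mm above the plate, under the cap), 10.5 mm from the axis, 1.5 mm below ratchet_mark at the start. The two lines stay together until the ratchet slips; one click parts them by 30 degrees, 5.4 mm. Turning the thimble itself bypasses the ratchet and overloads the bar.
- tool_blank: tool blank, brown shank with a grey tip, 10 x 77 x 10 mm, lying on the plate; a bystander. Origin: centre of its underside.
- setting_ring: steel setting ring, 60 mm across, 14 mm high; a bystander. Origin: centre of its underside.
- insert_box: small black insert box with an orange and white top, 36 x 48 x 19 mm; a bystander. Origin: centre of its underside.
Things that resemble listed ones, but are neither listed nor needed, are in the scene too. Of the things that look like the parallel, take the one that is farthest to the robot's right at the start.

How it is judged:
On the way, in this order (a step that is already met when the one before it is completed fails the run):
1. the parallel stands on the table under the spindle, in line and home against the stop (x of parallel in the frame of seat between -0.003 and 0.003 m and y of parallel in the frame of seat between -0.0035 and 0.0035 m and z of parallel in the frame of seat between -0.003 and 0.003 m and angle between parallel's own z axis and vertical below 0.1 rad and angle between the y axis of parallel and the x axis of bench_micrometer, either way round below 0.09 rad), for 0.2 s.
2. the spindle bears on it and the ratchet has clicked (all of step 1 and contact force between parallel and table above 15 N and horizontal distance between ratchet_mark and thimble_mark above 0.0045 m), for 0.2 s.
At the end, for the whole second after the job is handed in: The parallel stands on the table within 3 mm along, 3.5 mm across and 5 degrees of its place at the stop, at rest, squeezed with 15 to 60 N; the ratchet has slipped one to under four clicks (red marks 4.5 to 17.4 mm apart) (all of step 2 and horizontal distance between ratchet_mark and thimble_mark below 0.0174 m and contact force between parallel and table below 60 N and linear speed of parallel below 0.01 m/s); the robot touches nothing.
It fails at once if the parallel is pressed on the table with more than 75 N (contact force between parallel and table above 75 N).
It fails at once if the parallel is pushed against the stop with more than 20 N (contact force between parallel and stop above 20 N).
It fails at once if the ratchet is run on to nearly four clicks (marks more than 17.4 mm apart) (horizontal distance between ratchet_mark and thimble_mark above 0.0174 m).
It fails at once if the tool blank, setting ring or insert box is moved by more than 15 mm (distance of any of tool_blank, setting_ring, insert_box from where it was at the start of the episode above 0.015 m).
It also fails if it takes over 72 s, if anything falls off the work surface, if the arm or the gripper's body presses on something with over 40 N, if the wrist force passes 120 N, or if a joint passes its speed limit or range.

## Working session

There is one attempt and no reset: what is moved stays moved. The work goes in short steps, Python scripts to look and compute and a shell command to move; the robot and the scene stay as the last step left them, time stands still between calls to the robot, and variables do not carry over. Pictures are saved under pics/ and viewed, at most 10 in all, crops included, and the job is handed in when it is done.

```bash
mkdir -p pics; cat > h.py <<'E'
import numpy as np, cv2
from bench import env
def grab(n,save=None):
    f=env.grab_frame(n)
    if save: cv2.imwrite('pics/'+save,f['pixels'][:,:,::-1])
    return f
def to_world(f,px,z):
    K=np.array(f['intrinsics']);d=np.array(f['dist']);T=np.array(f['pose'])
    u=cv2.undistortPoints(np.array(px,float).reshape(-1,1,2),K,d).reshape(-1,2)
    r=np.c_[u,np.ones(len(u))]@T[:3,:3].T
    o=T[:3,3]
    return o+r*((z-o[2])/r[:,2])[:,None]
def to_px(f,P):
    T=np.linalg.inv(np.array(f['pose']))
    P=np.array(P,float).reshape(-1,3)
    return cv2.projectPoints(P@T[:3,:3].T+T[:3,3],np.zeros(3),np.zeros(3),np.array(f['intrinsics']),np.array(f['dist']))[0].reshape(-1,2)
E
python3 - <<'E'
from h import *
np.set_printoptions(precision=4,suppress=True)
s=env.read_state();print(s)
for c in ['top','side']:
    f=grab(c,c+'0.png');print(c,f['pose'])
    for t in ['parallel','bench_micrometer','seat','cap_grip','ratchet_mark','thimble_mark','tool_blank','setting_ring','insert_box','stop']:
        print(t,[(round(d['conf'],2),np.round(d['location'],4),to_px(f,d['location']).round()[0]) for d in env.spot_point(t,c)])
E
```

```text
{'t': 0.0, 'joint_positions': array([-1.3595,  0.2074,  1.543 ,  0.    ,  1.3935, -0.1505]), 'qvel': array([ 0.0016,  0.0001, -0.0001,  0.0009, -0.0006, -0.0009]), 'effort': array([ -0.0014, -37.0879, -28.1418,   0.0697,   0.036 ,  -0.0002]), 'tcp_pos': array([ 0.2033, -0.537 ,  0.2043]), 'ee_rot': array([-3.0881, -0.5648,  0.0001]), 'wrist_force': array([-0.9857, -0.4506,  1.2251]), 'ft_torque': array([-0.019 , -0.0844, -0.0169]), 'grasp_force': 0.0, 'gripper_width': 0.09434162381640133}
top [[-0.1201 -0.9723  0.2003  0.3639]
 [-0.9927  0.1186 -0.0195 -0.108 ]
 [-0.0048 -0.2012 -0.9795  0.9181]
 [ 0.      0.      0.      1.    ]]
parallel [(0.66, array([ 0.5172, -0.0663, -0.0019]), array([257., 224.])), (0.62, array([ 0.4166, -0.0072,  0.002 ]), array([237., 268.])), (0.61, array([ 0.4417, -0.1813,  0.0003]), array([307., 249.]))]
bench_micrometer [(0.7, array([0.4995, 0.1463, 0.0049]), array([170., 241.])), (0.63, array([ 0.4211, -0.3886, -0.0012]), array([393., 247.]))]
seat [(0.96, array([0.4742, 0.1556, 0.036 ]), array([163., 251.]))]
cap_grip [(0.64, array([0.5029, 0.1494, 0.11
[... 1058 characters left out ...]
ay([0.4759, 0.1527, 0.0301]), array([276., 320.]))]
cap_grip [(0.72, array([0.5001, 0.1451, 0.1201]), array([264., 274.]))]
ratchet_mark [(0.77, array([0.5069, 0.1539, 0.1079]), array([258., 283.]))]
thimble_mark [(0.67, array([0.5097, 0.1472, 0.1114]), array([258., 278.]))]
tool_blank [(0.56, array([ 0.4175, -0.3912,  0.0024]), array([348., 195.])), (0.48, array([0.5025, 0.1498, 0.0025]), array([262., 327.]))]
setting_ring [(0.79, array([ 0.6038, -0.3303,  0.0016]), array([279., 196.])), (0.17, array([0.5091, 0.1524, 0.1061]), array([257., 283.]))]
insert_box [(0.57, array([ 0.6225, -0.1002, -0.0028]), array([246., 241.]))]
stop [(0.66, array([0.4984, 0.1498, 0.0031]), array([264., 327.]))]
```

View pics/top0.png

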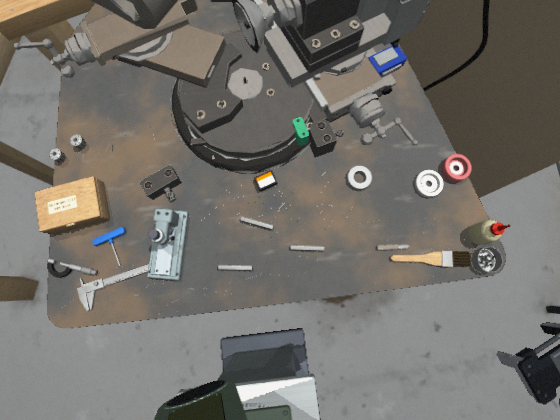

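View pics/side0.png

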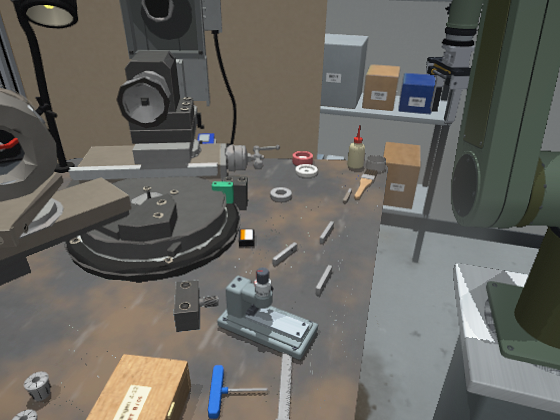

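Candidates in the top picture: bar at (257,224), bar at (236,268), bar at (307,248), and the thing at (392,246), which the network calls the tool blank. The side picture shows the same ones, with the micrometer's open front facing the robot. The rightmost plain bar is the one at (307,248), so I'll check it in a crop.

```bash
python3 - <<'E'
from h import *
np.set_printoptions(precision=4,suppress=True)
im=cv2.imread('pics/top0.png')[200:290,215:415]
cv2.imwrite('pics/crop.png',cv2.resize(im,None,fx=4,fy=4,interpolation=cv2.INTER_CUBIC))
f=grab('top')
for d in env.regions_of('parallel','top'):
    m=d['region'];ys,xs=np.nonzero(m)
    P=to_world(f,np.c_[xs,ys],0.012)[:,:2]
    r=cv2.minAreaRect(P.astype(np.float32)*1000);c=P.mean(0);w,v=np.linalg.eigh(np.cov(P.T));print(d['conf'],len(xs),c,r,np.degrees(np.arctan2(v[1,1],v[0,1])))
T=env.regions_of('table','top')
for d in T[:2]:
    ys,xs=np.nonzero(d['region']);P=to_world(f,np.c_[xs,ys],0.032)[:,:2]
    print('table',d['conf'],len(xs),cv2.minAreaRect(P.astype(np.float32)*1000))
E
```

```text
0.57 120 [ 0.4174 -0.002 ] ((416.3951110839844, -4.469470977783203), (75.86181640625, 9.376282691955566), 83.23527526855469) 82.81894280428664
0.44 118 [ 0.5196 -0.0617] ((516.8540649414062, -65.12579345703125), (76.79995727539062, 10.795536041259766), 64.55599975585938) 66.85898051168215
table 0.57 459 ((471.6287841796875, 153.77630615234375), (37.360626220703125, 101.25143432617188), 79.25262451171875)
```

View pics/crop.png

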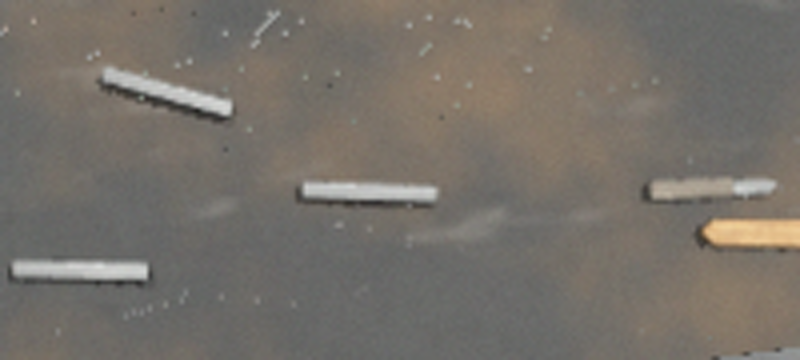

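The crop shows (307,248) is a plain bright bar, and the one further right at (392,246) has a brown shank and grey tip, so it is the tool blank. My target is the bar at about (0.441, -0.180), so I'll move above it.

```bash
python3 -m handwheel '{"xyz":[[0.03,-0.023,0],[0.03,-0.023,0],[0.03,-0.023,0],[0.03,-0.023,0],[0.03,-0.023,0],[0.03,-0.023,0],[0.03,-0.023,0],[0.03,-0.023,0],[0.03,-0.023,0],[0.03,-0.023,0],[0.03,-0.023,0],[0.03,-0.023,0]],"turn":[0,0,0,0,0,0,0,0,0,0,0,0],"hand":[1,1,1,1,1,1,1,1,1,1,1,1]}'
python3 -m handwheel '{"xyz":[[0,0,0],[0,0,0],[0,0,0],[0,0,0],[0,0,0],[0,0,0],[0,0,0],[0,0,0],[0,0,0],[0,0,0],[0,0,0]],"turn":[-0.12,-0.12,-0.12,-0.12,-0.12,-0.12,-0.12,-0.12,-0.12,-0.12,0],"hand":[1,1,1,1,1,1,1,1,1,1,1]}'
cat >> h.py <<'E'
from scipy.spatial.transform import Rotation as R
np.set_printoptions(precision=4,suppress=True)
def st():
    s=env.read_state();M=R.from_rotvec(s['ee_rot']).as_matrix()
    return s,M,np.array(s['tcp_pos'])
def plan(x,y,z,yaw_deg):
    "shift in present tool axes and turn to get to TCP xyz, tool-x yaw (about down tool)"
    s,M,p=st();yaw=np.arctan2(M[1,0],M[0,0]);t=-(np.radians(yaw_deg)-yaw);t=(t+np.pi)%(2*np.pi)-np.pi
    print('tcp',p,'yaw',np.degrees(yaw).round(2),'shift',M.T@(np.array([x,y,z])-p),'turn',t.round(4),'j',np.array(s['joint_positions']),'w',round(s['gripper_width'],4),'F',s['wrist_force'],'g',s['grasp_force'])
def bar(cam,z=0.016,near=None,name='parallel'):
    f=grab(cam)
    for d in env.regions_of(name,cam):
        ys,xs=np.nonzero(d['region']);P=to_world(f,np.c_[xs,ys],z)[:,:2]
        c=P.mean(0)
        if near is not None and np.hypot(*(c-near))>.06: continue
        w,v=np.linalg.eigh(np.cov(P.T));r=cv2.minAreaRect(P.astype(np.float32)*1000)
        print(cam,name,round(d['conf'],2),len(xs),'c',c,'rect',np.round(r[0],1),np.round(r[1],1),'ang',np.degrees(np.arctan2(v[1,1],v[0,1])).round(2)%180)
    return f
E
python3 - <<'E'
from h import *
plan(.441,-.153,.1,90)
f=grab('wrist','w1.png');print(f['pose'])
bar('wrist',near=[.441,-.18]);bar('top',near=[.441,-.18]);bar('side',near=[.441,-.18])
E
```

```text
t: 2.25
tcp_pos: [0.4433, -0.1505, 0.2058]
ee_rot: [3.09, 0.565, 0.001]
wrist_force: [0.5, 0.3, 0.2]
gripper_width: 0.0943
grasp_force: 0.0
t: 3.17
tcp_pos: [0.4425, -0.1522, 0.2055]
ee_rot: [2.229, 2.213, -0.0]
wrist_force: [0.5, -0.4, -0.2]
gripper_width: 0.094
grasp_force: 0.0
tcp [ 0.4425 -0.1522  0.2055] yaw 89.59 shift [-0.0008 -0.0015  0.1055] turn -0.0071 j [-0.5166 -0.0255  1.7935 -0.0001  1.3734 -0.5095] w 0.094 F [ 0.4658 -0.3673 -0.2491] g 0.0
[[ 1.     -0.0056 -0.0018  0.4428]
 [-0.0059 -0.9592 -0.2827 -0.0686]
 [-0.0002  0.2827 -0.9592  0.3848]
 [ 0.      0.      0.      1.    ]]
wrist parallel 0.56 655 c [ 0.4427 -0.1767] rect [ 442.6 -178.4] [82.1 10.3] ang 81.02
side parallel 0.49 100 c [ 0.4417 -0.1685] rect [ 441.6 -168.9] [85. 13.] ang 82.88
```

View pics/w1.png

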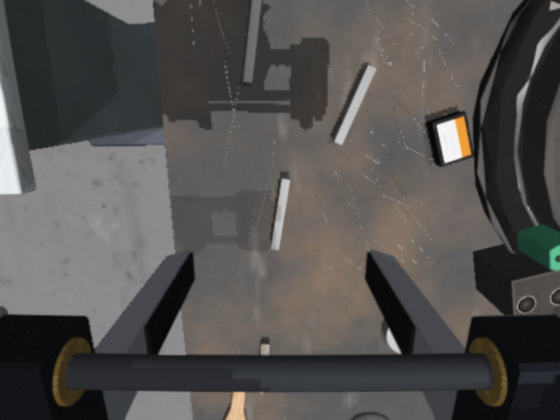

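The wrist picture shows the bar's centre at about (281,211), lying along the 81° direction, with nothing near the fingers. The measured 82 x 10 mm fits its size. I'll descend over its +y part, which will be its front end.

```bash
python3 -m handwheel '{"xyz":[[0,-0.004,0.03],[0,0,0.03],[0,0,0.03],[0,0,0.03],[0,0,0.02],[0,0,0]],"turn":[0.075,0.075,0,0,0,0],"hand":[0.2,0.2,0.2,0.2,0.2,0.2]}' 25
python3 - <<'E'
from h import *
bar('wrist',near=[.4426,-.179]);plan(.4467,-.1527,.004,81)
E
```

```text
t: 4.02
tcp_pos: [0.4346, -0.15, 0.061]
ee_rot: [-2.384, -2.031, 0.005]
wrist_force: [-0.4, 0.5, 1.1]
gripper_width: 0.0583
grasp_force: 0.0
wrist parallel 0.89 1499 c [ 0.4431 -0.1748] rect [ 442.9 -177.2] [83.7  9.4] ang 81.37
tcp [ 0.4382 -0.152   0.0652] yaw 80.86 shift [0.0007 0.0086 0.0612] turn -0.0024 j [-0.5209  0.1456  1.9347  0.      1.0629 -0.3614] w 0.057 F [-0.1032  0.0208  0.6477] g 0.0
```

```bash
python3 -m handwheel '{"xyz":[[0,0.0085,0],[0,0,0.02],[0,0,0.02],[0,0,0.015],[0,0,0.004],[0,0,0],[0,0,0]],"turn":[0,0,0,0,0,0,0],"hand":[0.2,0.2,0.2,0.2,0.2,0.2,0.2]}' 25
python3 - <<'E'
from h import *
plan(.4467,-.1527,.004,81)
E
```

```text
t: 4.7
tcp_pos: [0.4486, -0.1544, 0.008]
ee_rot: [2.389, 2.036, 0.002]
wrist_force: [-0.6, -0.0, -0.3]
gripper_width: 0.0563
grasp_force: 0.0
tcp [ 0.4486 -0.1544  0.008 ] yaw 80.89 shift [ 0.0013 -0.0022  0.0039] turn -0.0019 j [-0.5141  0.2647  1.941   0.0001  0.9328 -0.3552] w 0.0563 F [-0.5602 -0.0412 -0.2982] g 0.0
```

```bash
python3 -m handwheel '{"xyz":[[0.001,-0.002,0.003],[0,0,0],[0,0,0],[0,0,0],[0,0,0],[0,0,0],[0,0,0]],"turn":[0,0,0,0,0,0,0],"hand":[0.2,-1,-1,-1,-1,-1,-1]}' 25
python3 -m handwheel '{"xyz":[[0,0,0],[0,0,0],[0,0,0]],"turn":[0,0,0],"hand":[-1,-1,-1]}'
python3 - <<'E'
from h import *
plan(.4467,-.1527,.004,81)
bar('wrist',near=[.4426,-.179])
E
```

```text
t: 5.28
tcp_pos: [0.4451, -0.1523, 0.0035]
ee_rot: [2.391, 2.038, 0.0]
wrist_force: [-0.7, -0.2, 0.9]
gripper_width: 0.0203
grasp_force: 0.0
t: 5.53
tcp_pos: [0.4452, -0.1523, 0.0035]
ee_rot: [2.391, 2.038, 0.0]
wrist_force: [-0.4, -0.1, -0.5]
gripper_width: 0.0086
grasp_force: 25.0
tcp [ 0.4452 -0.1523  0.0035] yaw 80.89 shift [-0.0002  0.0015 -0.0005] turn -0.002 j [-0.5139  0.268   1.9495  0.      0.9239 -0.3548] w 0.0086 F [-0.4354 -0.1406 -0.4825] g 24.95921552181244
wrist parallel 0.81 1805 c [ 0.4429 -0.1654] rect [ 442.5 -166.6] [64.8  9.2] ang 81.28
```

```bash
python3 -m handwheel '{"xyz":[[0,0,-0.02],[0,0,-0.04],[0,0,-0.04],[0.02,-0.005,0],[0.036,-0.009,0],[0.036,-0.009,0],[0.036,-0.009,0],[0.036,-0.009,0],[0.036,-0.009,0],[0.036,-0.009,0],[0.036,-0.01,0],[0.036,-0.01,0]],"turn":[0,0,0,0,0,0,0,0,0,0,0,0],"hand":[-1,-1,-1,-1,-1,-1,-1,-1,-1,-1,-1,-1]}' 40
python3 -m handwheel '{"xyz":[[0,0,0],[0,0,0],[0,0,0],[0,0,0],[0,0,0],[0,0,0],[0,0,0],[0,0,0],[0,0,0],[0,0,0],[0,0,0],[0,0,0]],"turn":[-0.12,-0.12,-0.12,-0.12,-0.12,-0.12,-0.12,-0.12,-0.12,-0.12,-0.12,-0.12]
,"hand":[-1,-1,-1,-1,-1,-1,-1,-1,-1,-1,-1,-1]}'
python3 -m handwheel '{"xyz":[[0,0,0],[0,0,0],[0,0,0]],"turn":[-0.1,0,0]
,"hand":[-1,-1,-1]}'
python3 - <<'E'
from h import *
plan(.416,.1646,.1,169.25)
f=grab('wrist','w2.png')
for t in ['seat','bench_micrometer','cap_grip','stop','table']:
    for d in env.spot_point(t,'wrist')[:2]: print(t,d['conf'],np.array(d['location']))
bar('wrist',z=.032,name='table')
bar('top',z=.032,name='table')
E
```

```text
t: 6.63
tcp_pos: [0.415, 0.1661, 0.1034]
ee_rot: [-2.391, -2.038, 0.0]
wrist_force: [0.3, -0.0, -0.2]
gripper_width: 0.0083
grasp_force: 40.0
t: 7.63
tcp_pos: [0.4153, 0.1643, 0.1031]
ee_rot: [-0.444, -3.109, 0.0]
wrist_force: [0.3, 0.1, -0.9]
gripper_width: 0.0085
grasp_force: 40.0
t: 7.88
tcp_pos: [0.4155, 0.1643, 0.1032]
ee_rot: [-0.302, -3.126, 0.0]
wrist_force: [0.2, 0.8, -0.8]
gripper_width: 0.0086
grasp_force: 40.0
tcp [0.4155 0.1643 0.1032] yaw 168.97 shift [-0.0004  0.0004  0.0032] turn -0.0048 j [ 0.1825  0.0496  1.9471  0.      1.1456 -1.1959] w 0.0086 F [ 0.1861  0.7945 -0.8073] g 39.95879888534546
bench_micrometer 0.73 [ 0.5027  0.1508 -0.0001]
cap_grip 0.86 [0.5042 0.1494 0.1186]
table 0.8 [0.4978 0.1545 0.0007]
wrist table 0.97 1087 c [0.4274 0.1644] rect [460.9 157.3] [35.9 88.5] ang 86.32
wrist table 0.59 965 c [0.5815 0.1339] rect [580.9 133.8] [33.1 30.4] ang 175.68
top table 0.53 269 c [0.4771 0.1518] rect [486.8 152.2] [40.1 63.9] ang 136.86
top table 0.46 1590 c [0.512  0.1389] rect [493.1 150.7] [ 89.7 162. ] ang 4.02000000000001
```

View pics/w2.png

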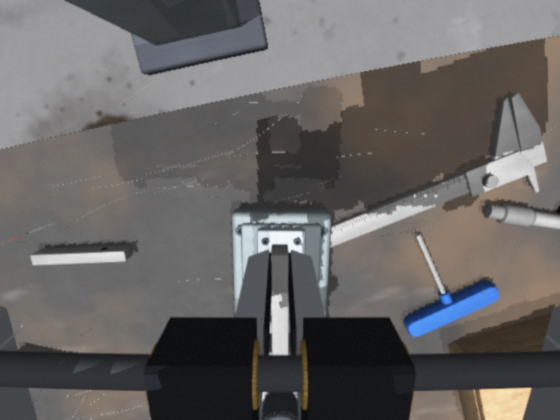

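The wrist picture shows the micrometer's front edge at rows 212 to 232, the table centred near column 281, and the held bar in line with it, front end at (281,248). I'll fit the table's edges for a finer position.

```bash
python3 - <<'E'
from h import *
f=grab('wrist')
g=f['pixels']
cv2.imwrite('pics/c2.png',cv2.resize(g[195:345,215:350,::-1],None,fx=4,fy=4,interpolation=cv2.INTER_CUBIC))
m=env.regions_of('table','wrist')[0]['region']
L=[];Rr=[]
for r in range(225,330,3):
    xs=np.nonzero(m[r])[0]
    if len(xs) and r>236: L.append((xs[0],r));Rr.append((xs[-1]+1,r))
for n,q in (('L',L),('R',Rr)):
    P=to_world(f,q,.032)[:,:2];a=np.polyfit(P[:,0],P[:,1],1)
    print(n,q[::5],np.degrees(np.arctan(a[0])),'y at x=.43',np.polyval(a,.43),P[0],P[-1])
print('frontrow',np.nonzero(m.any(1))[0][:2], to_world(f,[[281,232],[258,233],[304,232],[281,248]],.032))
E
```

```text
L [(np.int64(258), 237), (np.int64(299), 252)] 57.02498449209915 y at x=.43 0.15320489245906 [0.4222 0.1479] [0.4398 0.1758]
R [(np.int64(305), 237), (np.int64(305), 252)] -9.637320681919409 y at x=.43 0.1820884663360059 [0.4288 0.1823] [0.4407 0.1803]
frontrow [228 229] [[0.4215 0.1655 0.032 ]
 [0.4191 0.1486 0.032 ]
 [0.4248 0.1822 0.032 ]
 [0.4341 0.1631 0.032 ]]
```

View pics/c2.png

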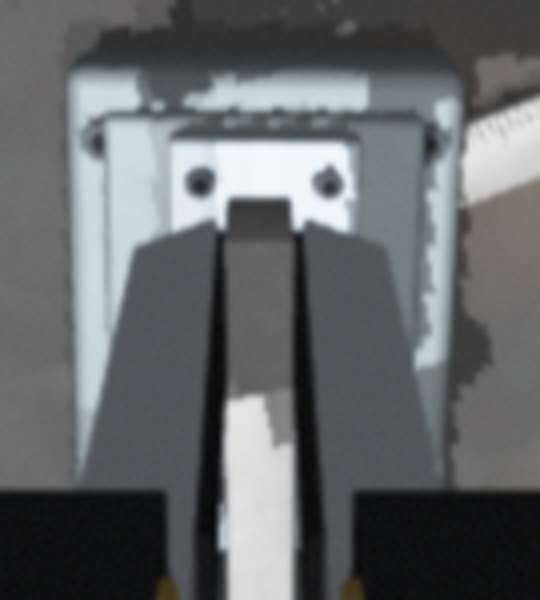

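Crop: the table's front top edge runs from (257.5,230) to (304.5,230), its centre at column 281, and the bar's end is at columns 272 to 287.5. I'll compare the two laterally, cancelling the camera bias.

```bash
python3 - <<'E'
from h import *
f=grab('wrist');s,M,p=st()
a=to_px(f,[p+M@[.0125,0,-.0125],p+M@[-.005,0,-.0125]]);print('bar top front end, and further',a)
e=p+M@[-.005,0,0]; e[2]=.032
print('table pts aligned below tool',to_px(f,[e,e+M@[0,.018,0]]))
# measured centroid in tool axes
for px in ([257.5,230],[304.5,230],[233,213],[331,213]): print(px,M.T@(to_world(f,[px],.032)[0]-p))
for d in env.spot_point('cap_grip','wrist'): print(d['conf'],M.T@(np.array(d['location'])-p))
for d in env.spot_point('seat','wrist'): print('seat',d['conf'],M.T@(np.array(d['location'])-p))
# base side edges via gray
g=cv2.cvtColor(f['pixels'],cv2.COLOR_RGB2GRAY).astype(float)
for r in range(220,320,10):
    gx=np.diff(cv2.GaussianBlur(g,(0,0),1.0)[r]); print(r,225+np.argmax(gx[225:245]),315+np.argmin(gx[315:345]))
E
```

```text
bar top front end, and further [[277.577  254.0546]
 [277.592  285.3525]]
table pts aligned below tool [[278.1161 231.4922]
 [302.3923 231.5115]]
[257.5, 230] [-0.0038 -0.0153  0.0715]
[304.5, 230] [-0.0038  0.0195  0.0715]
[233, 213] [ 0.0093 -0.033   0.0715]
[331, 213] [0.0093 0.0386 0.0715]
0.88 [-0.0899  0.0009 -0.0165]
220 232 329
230 240 320
240 232 327
250 232 328
260 233 327
270 233 326
280 233 326
290 234 325
300 234 325
310 233 325
```

```bash
python3 -m handwheel '{"xyz":[[0.006,0.0007,0],[0,0,0.02],[0,0,0.02],[0,0,0.015],[0,0,0.005],[0,0,0],[0,0,0]],"turn":[0,0,0,0,0,0,0],"hand":[-1,-1,-1,-1,-1,-1,-1]}'
python3 -m handwheel '{"xyz":[[0,0,0.0015],[0,0,0],[0,0,0]],"turn":[0,0,0],"hand":[-1,-1,-1]}'
```

```text
t: 9.22
tcp_pos: [0.4101, 0.1663, 0.0437]
ee_rot: [-0.298, -3.127, -0.0]
wrist_force: [0.0, -0.9, -1.2]
gripper_width: 0.0086
grasp_force: 40.0
t: 9.47
tcp_pos: [0.4108, 0.1664, 0.0428]
ee_rot: [0.297, 3.126, 0.001]
wrist_force: [0.1, -0.0, -0.5]
gripper_width: 0.0083
grasp_force: 40.0
```

```bash
for i in 1; do python3 -m handwheel '{"xyz":[[0,0,0.0015],[0,0,0.0015],[0,0,0.001],[0,0,0],[0,0,0]],"turn":[0,0,0,0,0],"hand":[-1,-1,-1,-1,-1]}'; done
python3 -m handwheel '{"xyz":[[0,0,0.001],[0,0,0],[0,0,0]],"turn":[0,0,0],"hand":[-1,-1,-1]}'
```

```text
t: 9.88
tcp_pos: [0.41, 0.1662, 0.0378]
ee_rot: [-0.298, -3.127, 0.0]
wrist_force: [0.2, 0.2, -0.1]
gripper_width: 0.0088
grasp_force: 40.0
t: 10.13
tcp_pos: [0.41, 0.1662, 0.0369]
ee_rot: [-0.298, -3.127, 0.0]
wrist_force: [-0.1, -0.3, -0.4]
gripper_width: 0.0087
grasp_force: 40.0
```

```bash
python3 -m handwheel '{"xyz":[[0,0,0.001],[0,0,0],[0,0,0]],"turn":[0,0,0],"hand":[-1,-1,-1]}'
```

```text
t: 10.38
tcp_pos: [0.41, 0.1662, 0.0359]
ee_rot: [-0.298, -3.127, 0.0]
wrist_force: [-0.5, -0.3, -1.7]
gripper_width: 0.0087
grasp_force: 40.0
```

```bash
python3 -m handwheel '{"xyz":[[0,0,0.0005],[0,0,0],[0,0,0]],"turn":[0,0,0],"hand":[-1,-1,-1]}'|grep -E "pos|wrist";python3 -m handwheel '{"xyz":[[0,0,0.0005],[0,0,0],[0,0,0]],"turn":[0,0,0],"hand":[-1,-1,-1]}'|grep -E "pos|wrist"
```

```text
tcp_pos: [0.4102, 0.1662, 0.0355]
wrist_force: [0.5, -0.0, -1.3]
tcp_pos: [0.4102, 0.1663, 0.0354]
wrist_force: [-2.5, -0.1, 5.0]
```

```bash
python3 -m handwheel '{"xyz":[[0,0,-0.0007],[-0.006,0,0],[-0.006,0,0],[-0.006,0,0],[-0.005,0,0],[-0.003,0,0],[-0.002,0,0],[0,0,0],[0,0,0]],"turn":[0,0,0,0,0,0,0,0,0],"hand":[-1,-1,-1,-1,-1,-1,-1,-1,-1]}'
python3 - <<'E'
from h import *
f=grab('side','s1.png');s,M,p=st();plan(.4455,.159,.036,169)
g=to_px(f,[[.5,.149,.05]])[0].astype(int);print(g)
im=f['pixels'][g[1]-75:g[1]+45,g[0]-60:g[0]+100,::-1];cv2.imwrite('pics/s1.png',cv2.resize(im,None,fx=5,fy=5,interpolation=cv2.INTER_CUBIC))
E
```

```text
t: 11.63
tcp_pos: [0.4376, 0.1608, 0.0355]
ee_rot: [-0.298, -3.127, 0.0]
wrist_force: [-0.1, 0.0, 0.6]
gripper_width: 0.0083
grasp_force: 40.0
tcp [0.4375 0.1609 0.0355] yaw 169.12 shift [-0.0082 -0.0003 -0.0005] turn 0.0022 j [ 0.1664  0.2005  1.9469 -0.      0.9945 -1.2146] w 0.0085 F [ 0.3522  0.3066 -0.9108] g 39.95957851409912
[263 306]
```

View pics/s1.png

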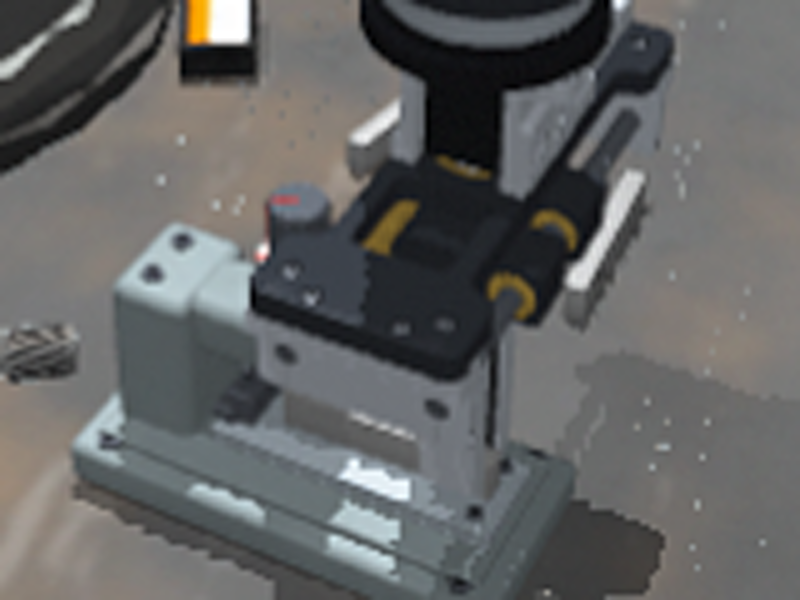

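The crop shows the bar low on the table, its end at about (290,410) short of the dark stop at (245,395), and the gripper body in front of the cap with a gap. I'll close up gently.

```bash
python3 -m handwheel '{"xyz":[[-0.002,0,0],[-0.002,0,0],[-0.001,0,0],[0,0,0],[0,0,0]],"turn":[0,0,0,0,0],"hand":[-1,-1,-1,-1,-1]}'|grep -E "pos|wrist"
python3 -m handwheel '{"xyz":[[-0.001,0,0],[0,0,0],[0,0,0]],"turn":[0,0,0],"hand":[-1,-1,-1]}'|grep -E "pos|wrist"

```

```text
tcp_pos: [0.4426, 0.16, 0.0356]
wrist_force: [-0.2, 0.0, -0.8]
tcp_pos: [0.4435, 0.1598, 0.0357]
wrist_force: [0.7, 0.4, -0.3]
```

```bash
python3 -m handwheel '{"xyz":[[-0.001,0,0],[0,0,0],[0,0,0]],"turn":[0,0,0],"hand":[-1,-1,-1]}'|grep -E "pos|wrist"
python3 -m handwheel '{"xyz":[[-0.0007,0,0],[0,0,0],[0,0,0]],"turn":[0,0,0],"hand":[-1,-1,-1]}'|grep -E "pos|wrist"
```

```text
tcp_pos: [0.4445, 0.1596, 0.0357]
wrist_force: [-1.0, 0.1, 0.0]
tcp_pos: [0.4452, 0.1595, 0.0357]
wrist_force: [0.6, -0.5, -0.5]
```

```bash
python3 -m handwheel '{"xyz":[[-0.0007,0,0],[0,0,0],[0,0,0]],"turn":[0,0,0],"hand":[-1,-1,-1]}'|grep -E "pos|wrist"
```

```text
tcp_pos: [0.4453, 0.1594, 0.0355]
wrist_force: [-1.6, 0.8, -0.6]
```

```bash
python3 -m handwheel '{"xyz":[[-0.0005,0,0],[0,0,0],[0,0,0]],"turn":[0,0,0],"hand":[-1,-1,-1]}'|grep -E "pos|wrist"
```

```text
tcp_pos: [0.4454, 0.1594, 0.0355]
wrist_force: [-4.2, 1.3, 1.8]
```

The bar touches the stop at about 4 N. I'll lower it onto the table and let go.

```bash
python3 -m handwheel '{"xyz":[[0.0004,0,0],[0,0,0.0006],[0,0,0],[0,0,0]],"turn":[0,0,0,0],"hand":[-1,-1,-1,-1]}'|grep -E "pos|wrist"
python3 -m handwheel '{"xyz":[[0,0,0],[0,0,0],[0,0,0],[0,0,0]],"turn":[0,0,0,0],"hand":[-0.55,-0.55,-0.55,-0.55]}'
python3 -m handwheel '{"xyz":[[0.02,0,0],[0.03,0,0],[0.03,0,-0.02],[0,0,-0.04],[0,0,-0.04],[0,0,-0.02],[0,0,0]],"turn":[0,0,0,0,0,0,0],"hand":[-0.55,-0.55,-0.55,-0.55,-0.55,-0.55,-0.55]}'
python3 - <<'E'
from h import *
plan(.5,.149,.11,169)
bar('side',z=.048,near=[.4716,.1538]);bar('wrist',z=.048,near=[.4716,.1538]);bar('top',z=.048,near=[.4716,.1538])
f=grab('wrist','w3.png')
for c in ['top','side','wrist']:
    if c!='wrist':grab(c)
    for t in ['parallel','seat','cap_grip','ratchet_mark','thimble_mark']:
        for d in env.spot_point(t,c)[:3]: print(c,t,round(d['conf'],2),np.array(d['location']))
E
```

```text
tcp_pos: [0.4454, 0.1594, 0.0354]
wrist_force: [-5.3, -0.9, 6.6]
t: 14.02
tcp_pos: [0.4468, 0.1592, 0.0353]
ee_rot: [0.298, 3.126, 0.0]
wrist_force: [-0.7, -0.9, -0.5]
gripper_width: 0.021
grasp_force: 0.0
t: 14.6
tcp_pos: [0.3719, 0.1755, 0.1608]
ee_rot: [0.296, 3.115, 0.006]
wrist_force: [1.0, 0.8, -0.5]
gripper_width: 0.0208
grasp_force: 0.0
tcp [0.3719 0.1755 0.1608] yaw 169.14 shift [-0.1301 -0.0022  0.0523] turn 0.0025 j [ 0.23   -0.1205  1.9786 -0.0002  1.2705 -1.1513] w 0.0208 F [ 0.9927  0.76   -0.4848] g 0.0
side parallel 0.82 389 c [0.4686 0.1633] rect [471.2 162.2] [22.9 81.7] ang 170.17
side parallel 0.43 4183 c [0.496  0.1666] rect [501.5 167. ] [143.6 223.9] ang 140.42
wrist parallel 0.94 631 c [0.4594 0.1577] rect [460.6 157.6] [ 8.6 69.9] ang 170.11
top parallel 0.62 113 c [0.4623 0.1537] rect [461.  153.9] [12.9 50.8] ang 169.19
top parallel 0.7 [0.4726 0.1502 0.0304]
top parallel 0.47 [ 0.4155 -0.0074  0.002 ]
top seat 0.6 [0.4768 0.1551 0.0334]
top cap_grip 0.77 [0.5007 0.148  0.115 ]
top ratchet_mark 0.41 [0.5079 0.147  0.1118]
top thimble_mark 0.55 [0.5131 0.1522 0.1073]
side parallel 0.74 [ 0.4205 -0.0031  0.0006]
side parallel 0.7 [0.4717 0.1542 0.0355]
side parallel 0.53 [ 0.5131 -0.0666  0.0005]
side seat 0.9 [0.4747 0.1523 0.0294]
side cap_grip 0.84 [0.5008 0.1424 0.1192]
side ratchet_mark 0.48 [0.506  0.1527 0.1072]
side ratchet_mark 0.17 [ 0.4988  0.1473 -0.0004]
side thimble_mark 0.91 [0.5096 0.149  0.11  ]
wrist parallel 0.79 [ 0.4201 -0.0066 -0.0006]
wrist parallel 0.62 [0.4721 0.1544 0.0321]
wrist seat 0.62 [0.4754 0.1568 0.0336]
wrist cap_grip 0.66 [0.504  0.1484 0.1169]
wrist ratchet_mark 0.7 [0.5075 0.1531 0.1108]
wrist thimble_mark 0.62 [0.5064 0.1535 0.1067]
```

View pics/w3.png

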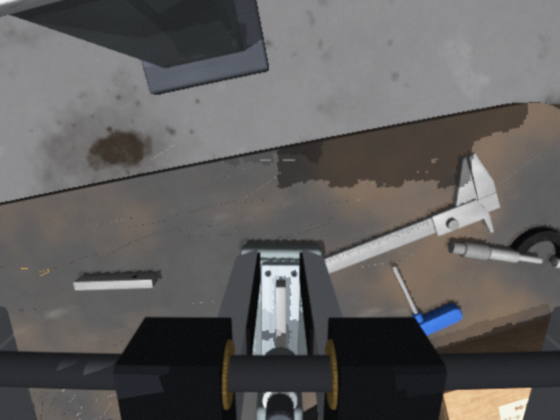

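The wrist picture shows the bar on the table at column 281, midway between the table's screws at (267,272) and (295,272), with its front end about 14 mm behind the table's edge, as expected for home. Now I'll go above the cap and wind the wrist back to leave room for clockwise turning.

```bash
python3 -m handwheel '{"xyz":[[0,0,-0.03],[-0.03,0,0],[-0.035,0,0],[-0.035,0,0],[-0.03,-0.002,0],[0,0,0],[0,0,0],[0,0,0],[0,0,0],[0,0,0],[0,0,0],[0,0,0]],"turn":[0,0,0,0,0,-0.12,-0.12,-0.12,-0.12,-0.12,-0.12,-0.12],"hand":[0,0,0,0,0,0,0,0,0,0,0,0]}'
python3 -m handwheel '{"xyz":[[0,0,0],[0,0,0],[0,0,0],[0,0,0],[0,0,0],[0,0,0],[0,0,0],[0,0,0]],"turn":[-0.12,-0.12,-0.12,-0.12,-0.12,-0.07,0,0],"hand":[0,0,0,0,0,0,0,0]}'
python3 - <<'E'
from h import *
plan(.501,.1488,.112,255)
for c,n in (('wrist','w4.png'),('top',None)):
    f=grab(c,n);s,M,p=st()
    for d in env.spot_point('cap_grip',c)[:2]: print(c,d['conf'],np.array(d['location']),M.T@(np.array(d['location'])-p))
    for d in env.regions_of('cap_grip',c)[:2]:
        ys,xs=np.nonzero(d['region']);print(d['conf'],len(xs),xs.min(),xs.max(),ys.min(),ys.max(),to_world(f,[[xs.mean(),ys.mean()]],.1195))
    print('pred cap top/bot centre',to_px(f,[[.501,.1488,.1305],[.501,.1488,.1085]]))
E
```

```text
t: 16.8
tcp_pos: [0.4947, 0.1479, 0.1849]
ee_rot: [1.012, -2.974, -0.0]
wrist_force: [-0.6, 0.2, -0.5]
gripper_width: 0.0471
grasp_force: 0.0
t: 17.47
tcp_pos: [0.4946, 0.1479, 0.185]
ee_rot: [1.924, -2.483, -0.0]
wrist_force: [-0.5, 0.7, -0.1]
gripper_width: 0.047
grasp_force: 0.0
tcp [0.4946 0.1479 0.185 ] yaw -104.47 shift [-0.0024 -0.006   0.073 ] turn 0.0093 j [ 0.1229  0.1001  1.7073  0.      1.3343 -2.7662] w 0.047 F [-0.4647  0.6972 -0.1213] g 0.0
wrist 0.67 [0.5016 0.1505 0.1162] [-0.0043 -0.0061  0.0688]
0.87 13051 192 367 151 248 [[0.4893 0.1257 0.1195]]
pred cap top/bot centre [[269.9032 234.2744]
 [270.6351 224.3217]]
top 0.83 [0.5005 0.1481 0.1152] [-0.0016 -0.0056  0.0698]
0.59 2230 147 188 208 279 [[0.4788 0.1207 0.1195]]
pred cap top/bot centre [[152.1203 233.6816]
 [155.4859 235.0412]]
```

View pics/w4.png

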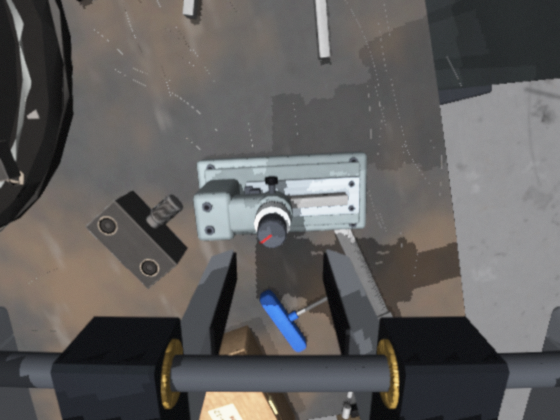

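The wrist picture shows the cap's top disc centred at about (270,235) with its red line visible. The projection predicted (269.9,234.3), so the axis is at (0.501, 0.1488). I'll descend on it.

```bash
python3 -m handwheel '{"xyz":[[-0.0025,-0.0062,0],[0,0,0.02],[0,0,0.02],[0,0,0.02],[0,0,0.01],[0,0,0.003],[0,0,0]],"turn":[0,0,0,0,0,0,0],"hand":[0,0,0,0,0,0,0]}' 40
python3 -m handwheel '{"xyz":[[0,0,0]],"turn":[0],"hand":[0]}'
python3 - <<'E'
from h import *
plan(.501,.1488,.1115,255)
f=grab('wrist')
for t in ['ratchet_mark','thimble_mark']:
    print([(d['conf'],np.array(d['location'])) for d in env.spot_point(t,'wrist')[:2]])
E
```

```text
t: 18.35
tcp_pos: [0.501, 0.1488, 0.1113]
ee_rot: [1.925, -2.481, -0.001]
wrist_force: [0.1, 0.8, 0.3]
gripper_width: 0.0469
grasp_force: 0.0
t: 18.43
tcp_pos: [0.5022, 0.1489, 0.1128]
ee_rot: [-1.926, 2.481, -0.001]
wrist_force: [0.2, 0.4, -0.2]
gripper_width: 0.0472
grasp_force: 0.0
tcp [0.5022 0.1489 0.1128] yaw -104.36 shift [0.0004 0.0011 0.0013] turn 0.0111 j [ 0.123   0.1951  1.7597  0.      1.1855 -2.768 ] w 0.0472 F [ 0.2366  0.369  -0.2212] g 0.0
[(0.8, array([0.5068, 0.1532, 0.1117])), (0.32, array([0.502 , 0.1516, 0.117 ]))]
[(0.77, array([0.5093, 0.153 , 0.106 ]))]
```

Close on the cap and read the forces.

```bash
python3 -m handwheel '{"xyz":[[0,0,0],[0,0,0],[0,0,0],[0,0,0],[0,0,0],[0,0,0],[0,0,0]],"turn":[0,0,0,0,0,0,0],"hand":[-1,-1,-1,-1,-1,-1,-1]}' 40
python3 - <<'E'
from h import *
plan(.501,.1488,.1115,255);print(env.read_state()['ft_torque'])
E
```

```text
t: 19.17
tcp_pos: [0.5008, 0.149, 0.1122]
ee_rot: [1.926, -2.481, -0.001]
wrist_force: [-2.6, 1.7, 2.9]
gripper_width: 0.0201
grasp_force: 40.0
tcp [0.5008 0.149  0.1122] yaw -104.36 shift [ 0.0001 -0.0002  0.0007] turn 0.0113 j [ 0.1232  0.1949  1.7614  0.0004  1.1862 -2.768 ] w 0.0201 F [-2.5869  1.6537  2.8514] g 40.00148505438119
[ 0.262   0.4177 -0.0299]
```

```bash
cat > t.py <<'E'
from h import *
s,M,p=st();print('yaw',np.degrees(np.arctan2(M[1,0],M[0,0])).round(2),'j6',round(float(s['joint_positions'][5]),3),'tq',np.array(s['ft_torque']),'F',np.array(s['wrist_force']),'eff6',s['effort'][5])
E
python3 t.py
python3 -m handwheel '{"xyz":[[0,0,0],[0,0,0],[0,0,0],[0,0,0],[0,0,0],[0,0,0]],"turn":[0.12,0.12,0.12,0.12,0.12,0.12],"hand":[-1,-1,-1,-1,-1,-1]}'|grep pos; python3 t.py
python3 -m handwheel '{"xyz":[[0,0,0],[0,0,0],[0,0,0],[0,0,0],[0,0,0],[0,0,0]],"turn":[0.12,0.12,0.12,0.12,0.12,0.12],"hand":[-1,-1,-1,-1,-1,-1]}'|grep pos; python3 t.py
python3 - <<'E'
from h import *
for c in ['side','top']:
    f=grab(c)
    for t in ['ratchet_mark','thimble_mark']: print(c,t,[(round(d['conf'],2),np.array(d['location'])) for d in env.spot_point(t,c)[:2]])
E
```

```text
yaw -104.36 j6 -2.768 tq [ 0.262   0.4177 -0.0299] F [-2.5869  1.6537  2.8514] eff6 -0.010193566849920899
tcp_pos: [0.5014, 0.1486, 0.1122]
yaw -145.92 j6 -2.042 tq [0.0713 0.1935 0.1146] F [-0.9805 -0.5158  1.746 ] eff6 -1.0659578070044518
tcp_pos: [0.5015, 0.1481, 0.1122]
yaw 172.83 j6 -1.322 tq [-0.3154  0.127   0.1031] F [-1.7657 -1.3018  3.5165] eff6 -1.063593104481697
side ratchet_mark [(0.6, array([0.5033, 0.1423, 0.1084]))]
side thimble_mark [(0.64, array([0.5067, 0.1343, 0.1112])), (0.39, array([0.5017, 0.1469, 0.0026]))]
top ratchet_mark [(0.73, array([0.4758, 0.1542, 0.0339]))]
top thimble_mark []
```

```bash
R2='';
python3 -m handwheel '{"xyz":[[0,0,0],[0,0,0]],"turn":[0.12,0.12],"hand":[-1,-1]}'>/dev/null; python3 t.py
python3 -m handwheel '{"xyz":[[0,0,0],[0,0,0]],"turn":[0.12,0.12],"hand":[-1,-1]}'>/dev/null; python3 t.py
python3 -m handwheel '{"xyz":[[0,0,0]],"turn":[0.12],"hand":[-1]}'>/dev/null; python3 t.py
```

```text
yaw 159.18 j6 -1.084 tq [-0.817   0.1933  0.1166] F [-1.5064 -4.0312  4.4459] eff6 -1.129475198686123
yaw 145.42 j6 -0.844 tq [-0.9279  0.196   0.1108] F [-1.6671 -4.7563  4.3431] eff6 -1.0611586645245552
yaw 138.54 j6 -0.724 tq [-0.9545  0.2571  0.1244] F [-2.2174 -4.3499  4.4544] eff6 -1.0615446791052818
```

```bash

python3 -m handwheel '{"xyz":[[0,0,0],[0,0,0]],"turn":[0.12,0.12],"hand":[-1,-1]}'>/dev/null; python3 t.py
python3 -m handwheel '{"xyz":[[0,0,0],[0,0,0]],"turn":[0.12,0.12],"hand":[-1,-1]}'>/dev/null; python3 t.py
python3 -m handwheel '{"xyz":[[0,0,0],[0,0,0]],"turn":[0.12,0.12],"hand":[-1,-1]}'>/dev/null; python3 t.py
```

```text
yaw 124.8 j6 -0.484 tq [-0.999   0.3016  0.0978] F [-1.1911 -4.517   4.4304] eff6 -1.0614723712205887
yaw 111.04 j6 -0.244 tq [-1.0515  0.4892  0.0869] F [-3.3962 -4.8758  4.7469] eff6 -1.0616794601082802
yaw 97.29 j6 -0.004 tq [-1.0664  0.5256  0.1277] F [-2.9002 -5.5346  4.7684] eff6 -1.0624197497963905
```

```bash

python3 -m handwheel '{"xyz":[[0,0,0],[0,0,0]],"turn":[0.12,0.12],"hand":[-1,-1]}'>/dev/null; python3 t.py
python3 -m handwheel '{"xyz":[[0,0,0],[0,0,0]],"turn":[0.12,0.12],"hand":[-1,-1]}'>/dev/null; python3 t.py
python3 -m handwheel '{"xyz":[[0,0,0],[0,0,0]],"turn":[0.12,0.12],"hand":[-1,-1]}'>/dev/null; python3 t.py
python3 - <<'E'
from h import *
for c in ['side','top']:
    f=grab(c)
    for t in ['ratchet_mark','thimble_mark']: print(c,t,[(round(d['conf'],2),np.array(d['location'])) for d in env.spot_point(t,c)[:2]])
E
```

```text
yaw 83.54 j6 0.236 tq [-1.0612  0.6506  0.1365] F [-4.0686 -6.184   6.3908] eff6 -1.062924675643444
yaw 69.79 j6 0.476 tq [-1.0575  0.755   0.106 ] F [-4.4437 -4.815   6.334 ] eff6 -1.062280386686325
yaw 56.04 j6 0.716 tq [-1.0513  0.8019  0.1169] F [-3.9422 -6.054   7.0424] eff6 -1.0400910302996635
side ratchet_mark [(0.6, array([0.4871, 0.1504, 0.1089]))]
side thimble_mark [(0.8, array([0.4862, 0.1444, 0.1092]))]
top ratchet_mark [(0.48, array([0.4875, 0.1451, 0.1114]))]
top thimble_mark [(0.62, array([0.4937, 0.1474, 0.1091]))]
```

```bash

python3 -m handwheel '{"xyz":[[0,0,0],[0,0,0]],"turn":[0.12,0.12],"hand":[-1,-1]}'>/dev/null; python3 t.py
python3 -m handwheel '{"xyz":[[0,0,0],[0,0,0]],"turn":[0.12,0.12],"hand":[-1,-1]}'>/dev/null; python3 t.py
python3 -m handwheel '{"xyz":[[0,0,0]],"turn":[0.12],"hand":[-1]}'>/dev/null; python3 t.py
```

```text
yaw 42.31 j6 0.956 tq [-0.9305  0.8727  0.1857] F [-4.0295 -5.0095  5.7258] eff6 -1.089479774236679
yaw 28.55 j6 1.196 tq [-0.8615  0.9223  0.1356] F [-4.592  -4.7454  6.2805] eff6 -1.0125581547617912
yaw 21.66 j6 1.316 tq [-0.853   0.9317  0.0343] F [-4.9807 -4.3007  7.2971] eff6 -1.1273229494690895
```

```bash

python3 -m handwheel '{"xyz":[[0,0,0]],"turn":[0.12],"hand":[-1]}'>/dev/null; python3 t.py
python3 -m handwheel '{"xyz":[[0,0,0]],"turn":[0.12],"hand":[-1]}'>/dev/null; python3 t.py
python3 -m handwheel '{"xyz":[[0,0,0]],"turn":[0.12],"hand":[-1]}'>/dev/null; python3 t.py
python3 -m handwheel '{"xyz":[[0,0,0]],"turn":[0.12],"hand":[-1]}'>/dev/null; python3 t.py
```

```text
yaw 14.76 j6 1.436 tq [-0.7563  0.9082 -0.0081] F [-4.1593 -4.8404  8.3227] eff6 -1.1952653154730797
yaw 7.89 j6 1.556 tq [-0.6945  0.9749  0.0595] F [-5.101  -4.2871  7.0257] eff6 -1.0987385362386703
yaw 1.03 j6 1.676 tq [-0.6481  0.9679  0.2049] F [-5.2717 -3.3867  6.5705] eff6 -1.0091857239603996
yaw -5.84 j6 1.796 tq [-0.6102  0.9855  0.1051] F [-5.7173 -3.6097  6.7259] eff6 -1.0740067809820175
```

The torque shows the ratchet slipping: near 0 at j6 = 1.44, peaking at 1.68, and due for the next low at about 1.96. That will be two clicks, so I'll go there and look.

```bash

python3 -m handwheel '{"xyz":[[0,0,0]],"turn":[0.08],"hand":[-1]}'>/dev/null; python3 t.py
python3 -m handwheel '{"xyz":[[0,0,0]],"turn":[0.08],"hand":[-1]}'>/dev/null; python3 t.py
python3 - <<'E'
from h import *
for c in ['side','top','wrist']:
    f=grab(c,c+'5.png')
    for t in ['ratchet_mark','thimble_mark']:
        for d in env.spot_point(t,c)[:2]:
            l=np.array(d['location']);print(c,t,round(d['conf'],2),l,'angle',np.degrees(np.arctan2(l[1]-.1488,l[0]-.501)).round(),to_px(f,l)[0].round())
E
```

```text
yaw -10.41 j6 1.876 tq [-0.6004  0.9557  0.0366] F [-4.7242 -3.9891  7.3772] eff6 -0.5202658474445343
yaw -14.93 j6 1.954 tq [-0.5111  0.9583  0.0428] F [-4.8315 -3.1535  7.5902] eff6 -0.773782767355442
side ratchet_mark 0.61 [0.4925 0.1563 0.1037] angle 139.0 [266. 287.]
side thimble_mark 0.52 [0.489  0.1462 0.1116] angle -168.0 [270. 280.]
top ratchet_mark 0.41 [ 0.4211 -0.3869  0.    ] angle -98.0 [392. 247.]
wrist thimble_mark 0.66 [0.494  0.1507 0.1076] angle 165.0 [280. 271.]
```

```bash

python3 -m handwheel '{"xyz":[[0,0,0],[0,0,0],[0,0,0],[0,0,0]],"turn":[0,0,0,0],"hand":[0,0,0,0]}'
python3 -m handwheel '{"xyz":[[0,0,-0.02],[0,0,-0.03],[0,0,-0.03],[0,0,-0.03],[0.04,0,0],[0.04,0,0],[0.04,0,0],[0,0,0],[0,0,0]],"turn":[0,0,0,0,0,0,0,0,0],"hand":[0,0,0,0,0,0,0,0,0]}'
python3 - <<'E'
from h import *
P={}
for c in ['side','top','wrist']:
    f=grab(c,c+'6.png')
    for t in ['ratchet_mark','thimble_mark','cap_grip','parallel']:
        for d in env.spot_point(t,c)[:1]:
            l=np.array(d['location']);print(c,t,round(d['conf'],2),l,'angle',np.degrees(np.arctan2(l[1]-.1488,l[0]-.501)).round(),to_px(f,l)[0].round())
f=grab('side');g=to_px(f,[[.5,.149,.09]])[0].astype(int);print(g)
im=f['pixels'][g[1]-35:g[1]+65,g[0]-50:g[0]+70,::-1]
a=cv2.resize(im,None,fx=6,fy=6,interpolation=cv2.INTER_CUBIC);cv2.imwrite('pics/s7.png',a[:600])
E
```

```text
t: 23.88
tcp_pos: [0.5014, 0.1492, 0.1118]
ee_rot: [-3.115, 0.404, -0.0]
wrist_force: [-0.7, -0.3, -0.1]
gripper_width: 0.0436
grasp_force: 0.0
t: 24.63
tcp_pos: [0.6182, 0.1175, 0.2199]
ee_rot: [3.115, -0.406, -0.004]
wrist_force: [0.1, -0.1, -0.2]
gripper_width: 0.0472
grasp_force: 0.0
side ratchet_mark 0.64 [0.4956 0.1605 0.1042] angle 115.0 [264. 288.]
side thimble_mark 0.79 [0.4889 0.1456 0.1116] angle -165.0 [270. 280.]
side cap_grip 0.75 [0.5013 0.1435 0.1199] angle -87.0 [263. 274.]
side parallel 0.61 [ 0.4187 -0.0075  0.0045] angle -118.0 [323. 280.]
top ratchet_mark 0.6 [0.4963 0.1557 0.1098] angle 124.0 [152. 237.]
top thimble_mark 0.44 [0.492  0.1528 0.1087] angle 156.0 [154. 239.]
top cap_grip 0.7 [0.5016 0.1502 0.1181] angle 67.0 [153. 234.]
top parallel 0.69 [ 0.5166 -0.064  -0.0011] angle -86.0 [256. 224.]
wrist ratchet_mark 0.58 [0.4949 0.1593 0.1112] angle 120.0 [271. 339.]
wrist thimble_mark 0.72 [0.4926 0.1492 0.1083] angle 177.0 [282. 337.]
wrist cap_grip 0.72 [0.5036 0.1481 0.1152] angle -15.0 [280. 331.]
wrist parallel 0.84 [ 0.5153 -0.0702  0.0002] angle -86.0 [455. 224.]
[263 289]
```

View pics/s7.png

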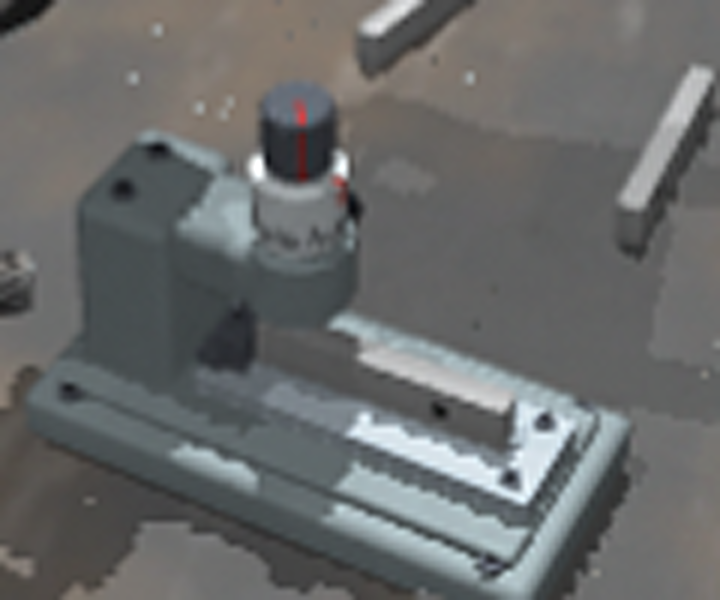

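The crop shows the bar upright and in line under the boss against the stop. The cap's red line ends at (302,180) and the thimble's starts at about (337,180), so they are roughly 60° apart, or two clicks. The gripper is clear, so I'm handing in.

```bash
python3 -c "
from bench import env
print(env.sign_off())"
```

```text
the job is handed in; nothing more can be done
None
```

I handed the job in at about 25 s: the parallel stands on the table against its stop, held by the spindle after about two ratchet clicks, with the gripper clear. The squeeze force itself can't be read directly, and the hand-in returned no verdict.

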